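Put the melter's plug-in timer away in the drawer

TASK

Put the plug-in timer (the squarish plug with the round dial on top) away in the upper drawer of the small wooden cabinet: pull the drawer out to its stop, unplug the timer from the outlet strip, set it down on the drawer floor beside the tin without dropping it, and push the drawer fully shut. Leave the other three plugs seated, the tin standing, and everything else on the bench where it is.

Things in the scene. Friction and masses are not known exactly. Their poses are not given: they have to be found in the camera images.
- timer: Plug-in timer, 120 g nominal, white plastic: block 50 mm (own x) by 52 mm (own y), 36 mm high, round dial on top. Origin: centre of the block's underside, which sits on the strip's face when plugged in; z up out of the socket, y along the strip. The other plugs stand as little as 10 mm from it along the strip; its two faces across the strip (own x) are free to grip.
- timer_blades (a point): Midway between the tips of the timer's two brass blades (each 2 x 7 mm, 18 mm long, sticking down), 18 mm below its origin. Sprung contacts snap into holes in the blades: it takes about 8 to 16 N straight up to break free, a few newtons after 4 mm, none after 18 mm. Standing on its blades the timer is wobbly; let go, it may tip onto a side, which is all right.
- timer_dial (a point): Middle of the timer's round dial, 41 mm above its origin: 38 mm wide, inside a ring of small black tabs, as no other plug has.
- power_board: Plywood board 210 x 300 x 12 mm fixed flat on the bench, with an aluminium outlet strip and behind it a grey switch box (x = 25 to 85, y = -85 to 15 mm in this frame, 77 mm above the bench). Origin on the bench, about under the board's middle; x points away from the robot. It stands to the robot's left or right, the cabinet on the other side.
- strip (a point): Middle of the outlet strip's flat face, 52 mm above the bench, 60 mm from the board's origin towards the robot (board x = -60). The strip is 46 mm wide and 270 mm long, along the board's y. Its four sockets lie 87 and 29 mm either side of this point; the four plugs are in them in any order, square to the strip.
- charger: USB charger plug, white plastic block 30 x 34 x 42 mm high with two narrow slots on top, in the same strip; origin: centre of its underside on the strip's face. Stays plugged in.
- cube_tap: Three-way adapter, white plastic block 38 x 42 x 46 mm high with outlet slots on its sides and top, in the same strip; origin: centre of its underside on the strip's face. Stays plugged in.
- night_light: Plug-in night light, white: base 34 x 44 x 18 mm with a round dome 32 mm wide, 50 mm high in all, in the same strip; origin: centre of its underside on the strip's face. Stays plugged in.
- cabinet: Small wooden cabinet, 240 mm wide (own y), 160 mm high, fixed on the bench; one working drawer above two shallow dummy ones. Origin on the bench under the middle of the shut drawer's front face; x points into the cabinet, the drawer comes out along -x; carcass from x = 15 to 215 mm. Flat top 160 mm above the bench; inside roof 70 mm above the drawer floor.
- drawer (a joint): How far the drawer is out, m: 0 shut, 0.150 at its stop. Starts up to 15 mm ajar. It slides along the cabinet's x and has no spring; friction about 1.5 N.
- drawer_handle (a point): Middle of the drawer's dark steel bar handle: a round bar 10 mm thick, 100 mm long along the cabinet's y, 40 mm in front of the drawer's front face, 122 mm above the bench (38 mm below the cabinet's top). Moves with the drawer.
- drawer_floor (a point): Centre of the drawer's inner floor, 80 mm above the bench; inside 173 mm along the cabinet's x and 196 mm along its y; side walls 44 mm, front board 77 mm above the floor. Moves with the drawer: with it at its stop this point is 42.5 mm in front of the cabinet's origin, and the back 35 mm of the drawer stays under the cabinet's top.
- wick_tin: Round metal tin, 50 mm wide, 40 mm high, standing in the drawer; somewhere left, right or in the middle. Origin: centre of its underside.
- candle: Yellow ribbed candle, 56 mm wide, 85 mm high, standing on the cabinet's top, its centre 105 to 125 mm behind the shut drawer's front face. Origin: centre of its underside.
- mould: Cream candle mould with bands round it and a wooden stick across its top, 66 mm wide, 87 mm high, standing on the power board beside the switch box. Origin: centre of its underside.
- tin_candle: Lidded candle tin, 64 mm wide, 45 mm high, on the bench on the robot's side of the power board. Origin: centre of its underside.
- pillar: Yellow pillar candle, 72 mm wide, 140 mm high, on the bench far to one side. Origin: centre of its underside.
Mind the look-alikes: they are no part of the job. Leave any blue, green or red look-alike of the timer alone.

How it is judged:
On the way, in this order (a step that is already met when the one before it is completed fails the run):
1. the drawer is pulled out to its stop (within 6 mm) (value of joint drawer above 0.144 m), for 0.1 s.
2. the timer lies in the open drawer, let go and still (value of joint drawer above 0.1 m and x of timer in the frame of drawer_floor between -0.0865 and 0.0865 m and y of timer in the frame of drawer_floor between -0.098 and 0.098 m and z of timer in the frame of drawer_floor between -0.005 and 0.05 m and contact force between timer and the fingers below 0.2 N and linear speed of timer below 0.05 m/s), for 0.2 s.
At the end, for the whole second after the job is handed in: The drawer is shut to within 6 mm with the timer at rest on its floor, any way up; the tin still stands upright in the drawer (within about 11 degrees); the charger, the three-way adapter and the night light are still fully seated (within 4 mm of where they started) (value of joint drawer below 0.006 m and x of timer in the frame of drawer_floor between -0.0865 and 0.0865 m and y of timer in the frame of drawer_floor between -0.098 and 0.098 m and z of timer in the frame of drawer_floor between -0.005 and 0.05 m and linear speed of timer below 0.03 m/s and angle between wick_tin's own z axis and vertical below 0.2 rad and z of wick_tin in the frame of drawer_floor below 0.01 m and distance of each of charger, cube_tap, night_light from where it was at the start of the episode below 0.004 m); the robot touches nothing.
It fails at once if another plug is pulled loose (moved over 8 mm) (distance of any of charger, cube_tap, night_light from where it was at the start of the episode above 0.008 m).
It fails at once if the timer is dropped from more than about 5 cm or flung (faster than 1 m/s while nothing holds it) (linear speed of timer above 1 m/s and contact force between timer and the fingers below 0.2 N).
It fails at once if the tin in the drawer is knocked over (angle between wick_tin's own z axis and vertical above 0.6 rad).
It fails at once if a candle, the mould or the candle tin is shoved more than 3 cm or knocked over (distance of any of candle, mould, tin_candle, pillar from where it was at the start of the episode above 0.03 m or angle between any of candle, mould, pillar's own z axis and vertical above 0.6 rad).
It also fails if it takes over 72 s, if anything falls off the work surface, if the arm or the gripper's body presses on something with over 40 N, if the wrist force passes 120 N, or if a joint passes its speed limit or range.

ROBOT

A 6-joint arm with a two-finger parallel gripper is mounted at the origin on the work surface. World frame = base frame: x ahead of the robot, y to its left, z up, the work surface at z = 0. Lengths are in m, angles in rad, forces in N, time in s.
With the tool pointing down it reaches from about 0.35 to 0.875 m from the base axis. Payload 4.2 kg.
Tool frame: the origin (TCP) lies at the very end of the fingers, on their centre line; the grasp point (between the pads) lies 19 mm behind it (hold_point_z is the distance from the TCP to the grasp point, in m); z points along the fingers, y is the direction in which the jaws open and shut (so a half turn about z gives the same grasp; the last joint's range is limited). The gripper opens to 87 mm and grips with 3 to 60 N. Pads are 19 mm wide; open, the fingers measure 117 mm over their backs; the gripper's body (75 mm by 190 mm) begins 51 mm behind the grasp point.
Start: joints at [-0.887, 0.385, 0.008, 0, -1.194, -0.259], TCP at [0.258, -0.569, 0.223] pointing down, gripper open.
Joint ranges: [-3.14, 3.14], [-1.21, 2.06], [-1.07, 1.41], [-3.16, 2.05], [-2.99, -0.16], [-3.1, 3.1]. Speed limits (rad/s): [2.79, 2.79, 3.14, 3.14, 3.14, 3.14].

INTERFACE

Orientations are given as a rotation vector (axis times angle).
In Python, from plant import observe, read_camera, get_calibration, job_done, hold_point_z gives the robot as it stands. The module is installed in compiled form; this text tells all that it offers.
- The arm moves only by the tool move_arm, never from a script. Its argument "motion" is a list of rows, each an object with "hand": the closure, from 0 (fully open) to 1 (shut); "linear": the shift along the tool's x, y, z in units of 50 mm (1.0 is 50 mm), a list of three; "twist": the turn, a rotation vector about the tool's x, y, z in units of 6 degrees (1.0 is 6 degrees), a list of three. A call has 1 to 8 rows; each row shifts and turns the commanded pose from where the row before left it, along the tool's axes as they then stand; what a row does not reach is not made up. A row lasts 1/8 s, in which the tool goes at most 62.5 mm and 10.7 degrees, less where a joint would pass 70% of its speed; a pose out of reach is approached as far as the arm can. A call is refused whole if a number of a shift passes 1 or a number of a turn 1, either way. A call with a gripper value outside its range is refused whole. The fingers move at their own pace and stop on an object; the grip force is fixed at half the most. Time passes only in rows, so rows that do not move let the fingers close. It gives the time, the measured TCP pose, the force and the opening at its end, in the units of the state.
- observe(): the state, without advancing time (a new reading comes with each control period).
- read_camera(name): name is "scene" or "top" or "wrist"; returns the picture (384x512x3 uint8, red, green, blue); there is no depth.
- get_calibration(name): a dict with "fx", "fy", "cx", "cy" (pixels), "R" (3x3) and "t" (3): a world point X has camera coordinates R X + t; the wrist camera has in their place "T_tool_cam" (4x4, takes a point from camera to tool coordinates, whose origin is the TCP and whose axes are the flange's). Camera axes: x right, y down, z forward; pixel columns grow to the right and rows downward; lengths in m; the calibration is good to about 2 mm. A picture is of the moment at which its call begins: read the wrist's pose just before it. get_calibration takes no time and is no camera call.
- job_done(): hands the job in, once; it reports no verdict.
The state is a dict: "t": time; "joint_positions": joint angles; "dq": joint speeds; "joint_efforts": joint torques, N m; "position": TCP position; "tcp_rot": TCP orientation; "wrist_force": force on the tool from outside, world axes, zero at the start; "ft_torque": the same for the moment, N m; "width": finger opening in m.
Only numpy, scipy, OpenCV 4.12 (cv2) and the standard library are available. Lean on these libraries where they do the work, as an engineer would, in place of code of your own. Each camera call takes 0.05 s, during which the arm holds its last target. There are 200 camera calls.

## Working session

There is one attempt and no reset: what is moved stays moved. The work goes in short steps, Python scripts to look and compute and a tool call to move; the robot and the scene stay as the last step left them, time stands still between calls to the robot, and variables do not carry over. Pictures are saved under pics/ and viewed, about 8 in all and at most 12, crops included, and the job is handed in when it is done.

Besides the shell and the picture viewer there is one more tool, called after "Request:" as name(argument=value, ...) on one line, values as JSON. move_arm: Moves the arm, as the interface text tells. Its arguments: {"type":"object","properties":{"motion":{"type":"array"}},"required":["motion"]}

```bash
mkdir -p pics; ls
python3 - <<'E'
from plant import *
import cv2,numpy as np
print(observe(),hold_point_z)
for n in ("scene","top","wrist"):
    im=read_camera(n); cv2.imwrite(f"pics/{n}0.png",im[:,:,::-1]); c=get_calibration(n); print(n,{k:np.round(v,4).tolist() for k,v in c.items()})
E
```

```text
pics
{'t': 0.0, 'joint_positions': array([-8.87381442e-01,  3.85556096e-01,  6.59498608e-03, -5.01722172e-04,
       -1.19402148e+00, -2.58595485e-01]), 'dq': array([-0.00038103, -0.00154341,  0.0008868 ,  0.00076419,  0.00222166,
        0.00015589]), 'joint_efforts': array([-4.96723260e-04, -3.90664279e+01,  1.87409949e+01,  4.22000617e+00,
        1.09912996e-02, -1.97866420e-04]), 'position': array([ 0.25734991, -0.56887251,  0.22144743]), 'tcp_rot': array([ 0.66189205, -3.07048362, -0.00339202]), 'wrist_force': array([0.4862318 , 0.35867981, 0.4354067 ]), 'ft_torque': array([0.03986053, 0.02603072, 0.07023193]), 'width': 0.0871395012293103} 0.0187
scene {'fx': 498.5013, 'fy': 498.5013, 'cx': 256.4112, 'cy': 185.7133, 'R': [[0.1946, 0.9808, 0.0114], [0.8134, -0.1548, -0.5608], [-0.5483, 0.1184, -0.8279]], 't': [-0.2262, -0.3665, 1.684]}
top {'fx': 494.0087, 'fy': 494.0087, 'cx': 262.8703, 'cy': 195.526, 'R': [[0.1194, -0.9928, 0.0043], [-0.9711, -0.1177, -0.2078], [0.2068, 0.0207, -0.9782]], 't': [0.0793, 0.5673, 1.7256]}
wrist {'fx': 270.0604, 'fy': 270.0604, 'cx': 254.9412, 'cy': 191.9424, 'T_tool_cam': [[-0.0022, -0.9698, -0.244, 0.0667], [1.0, -0.002, -0.0011, 0.0002], [0.0006, -0.244, 0.9698, -0.1625], [0.0, 0.0, 0.0, 1.0]]}
```

View pics/scene0.png

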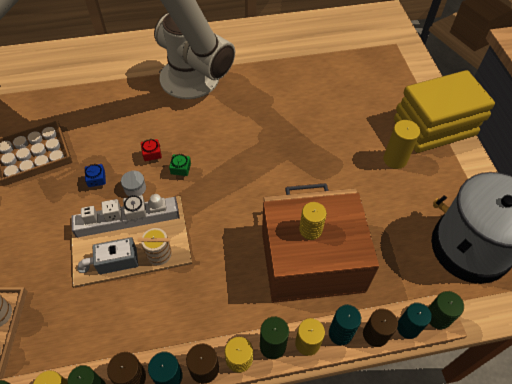

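View pics/top0.png

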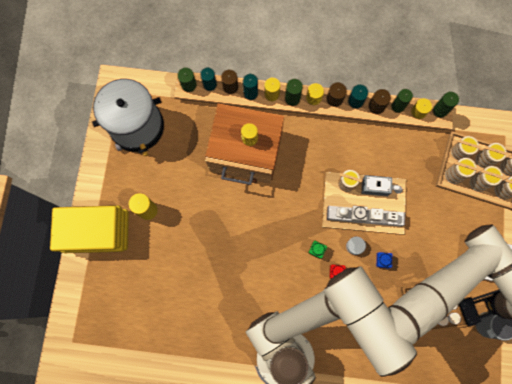

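The power board is on the robot's right and the cabinet on its left. Timer candidates: the white dial on the strip at scene (133,204) / top (361,213), plus the blue, red and green look-alikes on the bench at scene (94,176), (151,149) and (180,165). I'll enlarge to confirm.

Run:
```python
import cv2,numpy as np
s=cv2.imread("pics/scene0.png");t=cv2.imread("pics/top0.png")
def c(im,x,y,w,h):
    o=cv2.resize(im[y:y+h,x:x+w],(400,300),interpolation=cv2.INTER_CUBIC)
    for k in range(0,w,10):
        cv2.line(o,(int(k*400/w),0),(int(k*400/w),5 if k%50 else 12),(0,255,255),1)
    for k in range(0,h,10): cv2.line(o,(0,int(k*300/h)),(5,int(k*300/h)),(0,255,255),1)
    return o
cv2.imwrite("pics/crops1.png",np.vstack([np.hstack([c(s,66,175,120,90),c(t,315,160,100,75)]),np.hstack([c(s,255,170,132,99),c(t,195,115,100,75)])]))
```

```text
(no output)
```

View pics/crops1.png

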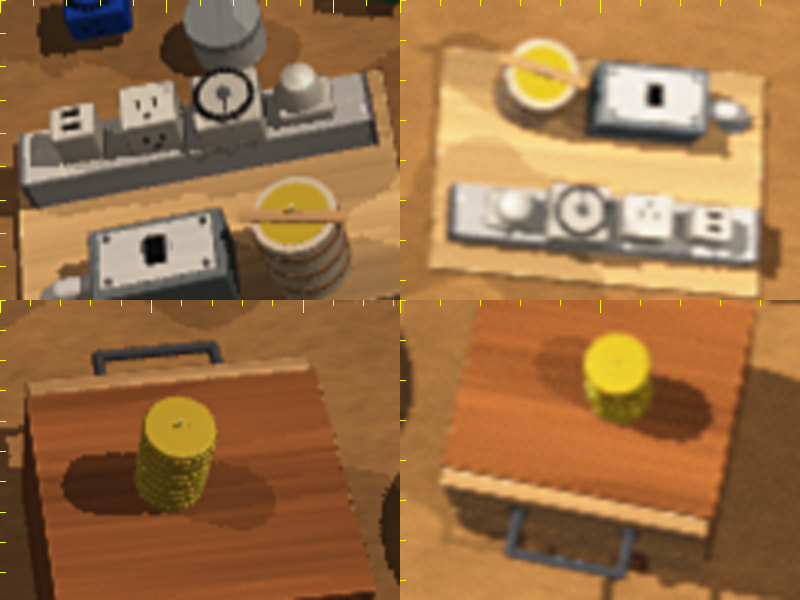

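The dial ring sits only on the third block from the left: scene (133,203), top (360,213). It is white, between the three-way adapter and the night light on the strip, so it is the timer. The handle bar's ends are at scene (287,188)/(326,185) and top (251,183)/(223,178). Triangulating these.

```bash
cat > h.py <<'E'
from plant import *
import numpy as np, cv2
from scipy.spatial.transform import Rotation as Ro
def cam(n,s=None):
    c=get_calibration(n)
    if n=="wrist":
        s=s or observe(); T=c["T_tool_cam"]; Rt=Ro.from_rotvec(s["tcp_rot"]).as_matrix()
        Rwc=Rt@T[:3,:3]; o=Rt@T[:3,3]+s["position"]
    else: Rwc=c["R"].T; o=-Rwc@c["t"]
    return c,Rwc,o
def ray(cm,p):
    c,R,o=cm; d=R@np.array([(p[0]-c["cx"])/c["fx"],(p[1]-c["cy"])/c["fy"],1]); return o,d/np.linalg.norm(d)
def plane(cm,p,z): o,d=ray(cm,p); return o+d*(z-o[2])/d[2]
def tri(*rs):
    A=sum(np.eye(3)-np.outer(d,d) for o,d in rs); b=sum((np.eye(3)-np.outer(d,d))@o for o,d in rs)
    X=np.linalg.solve(A,b); return X,[float(np.linalg.norm(np.cross(X-o,d))) for o,d in rs]
def proj(cm,X):
    c,R,o=cm; q=R.T@(np.array(X)-o); return c["fx"]*q[0]/q[2]+c["cx"],c["fy"]*q[1]/q[2]+c["cy"]
def down(yaw): # tool z down, tool y axis at world angle yaw
    y=np.array([np.cos(yaw),np.sin(yaw),0]);z=np.array([0,0,-1.]);return np.column_stack([np.cross(y,z),y,z])
def go(X,R=None):
    "print the shift (units, tool axes now) and turn (units) to reach X,R"
    s=observe(); Rt=Ro.from_rotvec(s["tcp_rot"]).as_matrix(); X=np.array(X)
    print("tool shift units",np.round(Rt.T@(X-s["position"])/.05,2), "turn", None if R is None else np.round(np.degrees(Ro.from_matrix(Rt.T@R).as_rotvec())/6,2))
E
python3 - <<'E'
from h import *
S=cam("scene");T=cam("top")
P={"dial":((133,203),(360.2,212.8)),"hR":((287,188),(251.3,183.3)),"hL":((326,185),(223,178)),
"cabR_front":((265,199),(272.5,172.5)),"cabL_front":((357,191),(206,159.5)),
"candle":((314.5,211),(249,131)),"nl":((155.5,197),(344,212)),"tinc":((132,179),(357,241))}
for k,(a,b) in P.items():
    X,e=tri(ray(S,a),ray(T,b)); print(k,np.round(X,4),np.round(e,4))
for a in ((328,206),(428-23.5,213),(327,220),(404,226)): print("strip?",plane(T,a,.052).round(3))
s=observe(); print(Ro.from_rotvec(s["tcp_rot"]).as_matrix().round(3))
E
```

```text
dial [ 0.5273 -0.2028  0.087 ] [0.0001 0.0001]
hR [0.5793 0.1928 0.1227] [0.002 0.002]
hL [0.5872 0.2946 0.1199] [0.0027 0.0027]
cabR_front [0.6195 0.1245 0.1518] [0.0031 0.0031]
cabL_front [0.6385 0.3581 0.1498] [0.0016 0.0016]
candle [0.7276 0.2151 0.2419] [0.0002 0.0002]
nl [ 0.5224 -0.1442  0.0913] [0.0007 0.0007]
tinc [ 0.4301 -0.2047  0.0598] [0.0004 0.0004]
strip? [ 0.545 -0.091  0.052]
strip? [ 0.553 -0.368  0.052]
strip? [ 0.494 -0.093  0.052]
strip? [ 0.505 -0.369  0.052]
[[-0.911 -0.412 -0.001]
 [-0.412  0.911  0.001]
 [ 0.     0.002 -1.   ]]
```

Request:
move_arm(motion=[{"hand":0.3,"linear":[-0.79,0.75,-0.1],"twist":[0,0,0]},{"hand":0.3,"linear":[-0.79,0.75,-0.1],"twist":[0,0,0]},{"hand":0.3,"linear":[-0.79,0.75,-0.1],"twist":[0,0,0]},{"hand":0.3,"linear":[-0.79,0.75,-0.1],"twist":[0,0,0]},{"hand":0.3,"linear":[-0.79,0.75,-0.1],"twist":[0,0,0]},{"hand":0.3,"linear":[-0.79,0.75,-0.1],"twist":[0,0,0]},{"hand":0.3,"linear":[-0.79,0.75,-0.1],"twist":[0,0,0]},{"hand":0.3,"linear":[-0.79,0.75,-0.1],"twist":[0,0,0]}])

```text
t: 1.15
position: [0.4221, -0.1641, 0.2627]
tcp_rot: [-0.662, 3.071, 0.0]
wrist_force: [1.3, -0.3, 0.4]
width: 0.0606
```

Request:
move_arm(motion=[{"hand":0.65,"linear":[-0.79,0.75,0],"twist":[0,0,0]},{"hand":0.65,"linear":[-0.79,0.75,0],"twist":[0,0,0]},{"hand":0.65,"linear":[-0.79,0.75,0],"twist":[0,0,0]},{"hand":0.65,"linear":[-0.79,0.75,0],"twist":[0,0,0]},{"hand":0.65,"linear":[-0.79,0.75,0],"twist":[0,0,0]},{"hand":0.65,"linear":[-0.79,0.75,0],"twist":[0,0,0]},{"hand":0.65,"linear":[0,0,0],"twist":[0,0,-1]},{"hand":0.65,"linear":[0,0,0],"twist":[0,0,-1]}])

```text
t: 2.15
position: [0.5449, 0.1377, 0.2617]
tcp_rot: [0.986, -2.981, 0.0]
wrist_force: [-0.2, -0.6, 0.3]
width: 0.0303
```

Request:
move_arm(motion=[{"hand":0.65,"linear":[0,0,0],"twist":[0,0,-1]},{"hand":0.65,"linear":[0,0,0],"twist":[0,0,-1]},{"hand":0.65,"linear":[0,0,0],"twist":[0,0,-1]},{"hand":0.65,"linear":[0,0,0],"twist":[0,0,-1]},{"hand":0.65,"linear":[0,0,0],"twist":[0,0,-1]},{"hand":0.65,"linear":[0,0,0],"twist":[0,0,-1]},{"hand":0.65,"linear":[0,0,0],"twist":[0,0,-1]},{"hand":0.65,"linear":[0,0,0],"twist":[0,0,-1]}])

```text
t: 3.15
position: [0.5448, 0.1368, 0.2621]
tcp_rot: [2.112, -2.324, -0.001]
wrist_force: [0.1, -0.4, -0.7]
width: 0.0303
```

Run:
```python
from h import *
s=observe(); print(s["t"],s["position"],s["width"])
im=read_camera("wrist"); cv2.imwrite("pics/w1.png",im[:,:,::-1])
W=cam("wrist",s); 
for X in ([.5793,.1928,.122],[.5872,.2946,.122],[.5833,.2437,.122]): print(proj(W,X))
go([.5833,.2437,.24],down(np.radians(175.4)))
```

```text
3.15 [0.54481783 0.13677096 0.26214563] 0.030258985179727586
(np.float64(230.6256935824639), np.float64(231.98317630847737))
(np.float64(233.95099673704195), np.float64(305.76897672275607))
(np.float64(232.30985986505002), np.float64(270.24143658898845))
tool shift units [-2.2  -0.57  0.44] turn [ 0.01 -0.   -0.12]
```

View pics/w1.png

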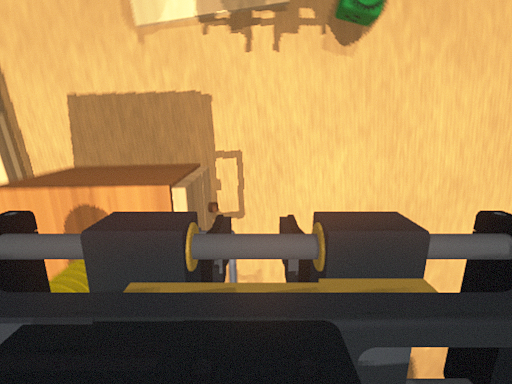

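The wrist view shows the bar between the fingers at (232,270), where the triangulated handle projects. Going down over it.

Request:
move_arm(motion=[{"hand":0.65,"linear":[-0.75,-0.19,0],"twist":[0,0,-0.12]},{"hand":0.65,"linear":[-0.75,-0.19,0],"twist":[0,0,0]},{"hand":0.65,"linear":[-0.7,-0.19,0],"twist":[0,0,0]},{"hand":0.65,"linear":[0,0,0.8],"twist":[0,0,0]},{"hand":0.65,"linear":[0,0,0.8],"twist":[0,0,0]},{"hand":0.65,"linear":[0,0,0.4],"twist":[0,0,0]},{"hand":0.65,"linear":[0,0,0],"twist":[0,0,0]}])

```text
t: 4.08
position: [0.5823, 0.2431, 0.1603]
tcp_rot: [2.119, -2.313, -0.001]
wrist_force: [-1.1, -0.2, 0.9]
width: 0.0305
```

Run:
```python
from h import *
s=observe(); print(s["t"],s["position"],s["width"])
go([.5833,.2437,.103],down(np.radians(175.4)))
a=read_camera("scene"); b=read_camera("top")
f=lambda im,x,y,w,h:cv2.resize(im[y:y+h,x:x+w,::-1],(400,400),interpolation=cv2.INTER_CUBIC)
cv2.imwrite("pics/c2.png",np.hstack([f(a,260,150,90,90),f(b,195,130,90,90)]))
```

```text
4.075 [0.58230639 0.24311219 0.16031818] 0.030528961469841156
tool shift units [-0.02 -0.02  1.15] turn [ 0.04 -0.03 -0.07]
```

View pics/c2.png

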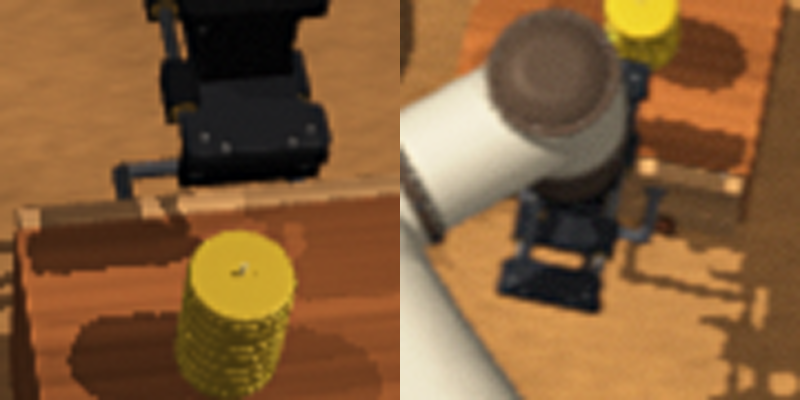

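Request:
move_arm(motion=[{"hand":0.65,"linear":[0,-0.02,0.4],"twist":[0,0,0]},{"hand":0.65,"linear":[0,0,0.4],"twist":[0,0,0]},{"hand":0.65,"linear":[0,0,0.32],"twist":[0,0,0]},{"hand":0.65,"linear":[0,0,0],"twist":[0,0,0]}])

```text
t: 4.68
position: [0.5841, 0.2435, 0.106]
tcp_rot: [2.122, -2.314, -0.0]
wrist_force: [0.1, 0.5, 0.4]
width: 0.0307
```

Request:
move_arm(motion=[{"hand":1,"linear":[0,0,0],"twist":[0,0,0]},{"hand":1,"linear":[0,0,0],"twist":[0,0,0]},{"hand":1,"linear":[0,0,0],"twist":[0,0,0]},{"hand":1,"linear":[0,0,0],"twist":[0,0,0]}])

```text
t: 5.18
position: [0.5846, 0.2439, 0.1073]
tcp_rot: [-2.123, 2.314, -0.0]
wrist_force: [-0.9, 0.9, 1.5]
width: 0.0089
```

The bar is gripped (9 mm opening). Pulling.

Request:
move_arm(motion=[{"hand":1,"linear":[0,0.2,0],"twist":[0,0,0]},{"hand":1,"linear":[0,0.4,0],"twist":[0,0,0]},{"hand":1,"linear":[0,0.4,0],"twist":[0,0,0]},{"hand":1,"linear":[0,0.4,0],"twist":[0,0,0]},{"hand":1,"linear":[0,0.4,0],"twist":[0,0,0]},{"hand":1,"linear":[0,0.4,0],"twist":[0,0,0]},{"hand":1,"linear":[0,0.3,0],"twist":[0,0,0]},{"hand":1,"linear":[0,0.1,0],"twist":[0,0,0]}])

```text
t: 6.18
position: [0.454, 0.2544, 0.1072]
tcp_rot: [2.124, -2.314, 0.001]
wrist_force: [1.4, -4.3, 5.6]
width: 0.0089
```

Request:
move_arm(motion=[{"hand":1,"linear":[0,0.1,0],"twist":[0,0,0]},{"hand":1,"linear":[0,0.1,0],"twist":[0,0,0]},{"hand":1,"linear":[0,0.1,0],"twist":[0,0,0]}])

```text
t: 6.55
position: [0.4401, 0.2556, 0.1072]
tcp_rot: [2.124, -2.314, 0.002]
wrist_force: [0.5, -5.2, 7.6]
width: 0.0091
```

Request:
move_arm(motion=[{"hand":1,"linear":[0,0.1,0],"twist":[0,0,0]},{"hand":1,"linear":[0,0.1,0],"twist":[0,0,0]},{"hand":1,"linear":[0,0,0],"twist":[0,0,0]}])

```text
t: 6.92
position: [0.4351, 0.2561, 0.1073]
tcp_rot: [-2.122, 2.309, -0.01]
wrist_force: [23.1, -11.3, -4.0]
width: 0.009
```

Hit the stop (23 N). Let go and rise, then look for the tin.

Request:
move_arm(motion=[{"hand":0.65,"linear":[0,-0.06,0],"twist":[0,0,0]},{"hand":0.65,"linear":[0,0,0],"twist":[0,0,0]},{"hand":0.65,"linear":[0,0,0],"twist":[0,0,0]},{"hand":0.65,"linear":[0,0,-0.5],"twist":[0,0,0]},{"hand":0.65,"linear":[0,0,-1],"twist":[0,0,0]},{"hand":0.3,"linear":[0,0,-1],"twist":[0,0,0]},{"hand":0,"linear":[0.5,0,-1],"twist":[0,0,0]},{"hand":0,"linear":[1,0,0],"twist":[0,0,0]}])

```text
t: 7.92
position: [0.428, 0.1839, 0.2856]
tcp_rot: [-2.121, 2.305, -0.001]
wrist_force: [0.5, -1.2, -0.8]
width: 0.0525
```

Request:
move_arm(motion=[{"hand":0,"linear":[1,0,0],"twist":[0,0,0]},{"hand":0,"linear":[1,0,0],"twist":[0,0,0]},{"hand":0,"linear":[1,0,0],"twist":[0,0,0]},{"hand":0,"linear":[1,0,0],"twist":[0,0,0]},{"hand":0,"linear":[1,0,0],"twist":[0,0,0]},{"hand":0,"linear":[1,0,0],"twist":[0,0,0]},{"hand":0,"linear":[0,0,0],"twist":[0,0,0]}])

```text
t: 8.8
position: [0.3998, -0.1187, 0.2812]
tcp_rot: [2.118, -2.32, -0.001]
wrist_force: [-0.4, 0.0, 0.6]
width: 0.0871
```

Run:
```python
from h import *
s=observe(); print(s["t"],s["position"],s["width"])
w=read_camera("wrist");a=read_camera("scene"); b=read_camera("top")
cv2.imwrite("pics/w3.png",w[:,:,::-1]);cv2.imwrite("pics/s3.png",a[:,:,::-1]);cv2.imwrite("pics/t3.png",b[:,:,::-1])
f=lambda im,x,y,w,h:cv2.resize(im[y:y+h,x:x+w,::-1],(400,300),interpolation=cv2.INTER_CUBIC)
cv2.imwrite("pics/c3.png",np.vstack([np.hstack([f(a,255,130,120,90),f(b,195,150,100,75)]),np.hstack([f(a,66,175,120,90),f(w,0,0,512,384)])]))
W=cam("wrist",s); print(proj(W,[.5273,-.2028,.093]),proj(W,[.582,.244,.08]))
```

```text
8.8 [ 0.39978034 -0.11867457  0.28122196] 0.0870835410681533
(np.float64(147.20064370112948), np.float64(119.54576797526822)) (np.float64(168.27325881485646), np.float64(392.4884488593161))
```

View pics/c3.png

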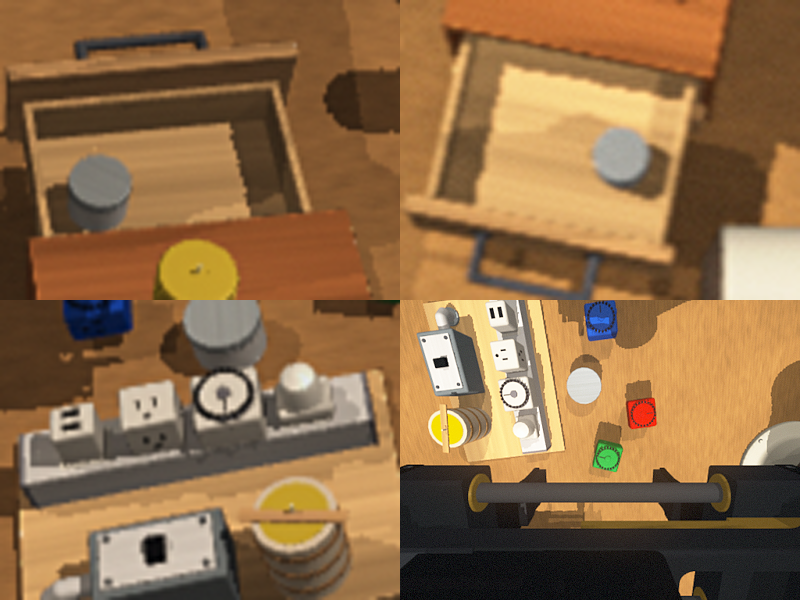

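Tin at scene (285,184) / top (250,188), on the right (low y) side of the drawer, so the timer goes on the left. The timer dial is at wrist (146,119), with a prediction of (147,119.5). Refining dial, strip direction and tin.

Run:
```python
from h import *
s=observe(); W=cam("wrist",s); S=cam("scene");T=cam("top")
w=cv2.imread("pics/w3.png")
g=cv2.cvtColor(w,cv2.COLOR_BGR2GRAY)
x0,y0=120,92; m=(g[y0:y0+54,x0:x0+54]<75).astype(np.uint8)
n,l,st,ce=cv2.connectedComponentsWithStats(m)
for i in range(1,n):
    if st[i,4]>15: print("dark",st[i].tolist(),ce[i]+[x0,y0])
dw=(146,119)
X,e=tri(ray(S,(133,203)),ray(T,(360.2,212.8)),ray(W,dw)); print("dial3",X,e)
X,e=tri(ray(S,(133,203)),ray(W,dw)); print("dial sw",X,e)
X,e=tri(ray(S,(285,184.3)),ray(T,(250.25,188))); print("tin",X,e)
q=lambda u,v:((u-400)*1.28,(v-300)*1.28)
C={"charger":(q(499,315),.094),"cube":(q(507.5,353),.098),"dial":(dw,.093),"nl":(q(521,430),.102)}
for k,(p,z) in C.items(): print(k,p,plane(W,p,z).round(4))
# strip far edge corner + long edge on plane .052
for p in ((517,300),(550,447)): print("edge",plane(W,q(*p),.04).round(4))
cv2.imwrite("pics/c4.png",cv2.resize(w[0:200,80:280],(800,600),interpolation=cv2.INTER_CUBIC) if 0 else cv2.resize(w[0:190,30:230],(800,760)))
```

```text
dial3 [ 0.5290038  -0.20164733  0.09062245] [0.0009381596309563855, 0.002448475288435131, 0.0022656147467120533]
dial sw [ 0.53064022 -0.20126916  0.09204409] [0.0008368666285831685, 0.0008368666285831454]
tin [0.56316724 0.19312154 0.1165306 ] [0.000471923287146412, 0.00047192328714647317]
charger (126.72, 19.2) [ 0.5313 -0.3118  0.094 ]
cube (137.6, 67.84) [ 0.5273 -0.2587  0.098 ]
dial (146, 119) [ 0.5302 -0.2004  0.093 ]
nl (154.88, 166.4) [ 0.5262 -0.1413  0.102 ]
edge [ 0.5178 -0.3511  0.04  ]
edge [ 0.4993 -0.0956  0.04  ]
```

Request:
move_arm(motion=[{"hand":0,"linear":[0.36,-0.68,0],"twist":[0,0,0]},{"hand":0,"linear":[0.36,-0.68,0],"twist":[0,0,0]},{"hand":0,"linear":[0.36,-0.68,0],"twist":[0,0,0]},{"hand":0,"linear":[0.37,-0.66,0],"twist":[0,0,0]},{"hand":0,"linear":[0,0,0.8],"twist":[0,0,-0.5]},{"hand":0,"linear":[0,0,0.8],"twist":[0,0,-0.5]},{"hand":0,"linear":[0,0,0],"twist":[0,0,-0.2]},{"hand":0,"linear":[0,0,0],"twist":[0,0,0]}])

```text
t: 9.95
position: [0.5304, -0.1999, 0.2033]
tcp_rot: [-2.266, 2.174, -0.004]
wrist_force: [0.1, -0.1, 0.8]
width: 0.0871
```

Run:
```python
from h import *
s=observe(); print(s["t"],s["position"],s["width"])
w=read_camera("wrist");b=read_camera("top");a=read_camera("scene")
for n,i in zip("wts",(w,b,a)): cv2.imwrite(f"pics/{n}4.png",i[:,:,::-1])
f=lambda im,x,y,w,h:cv2.resize(im[y:y+h,x:x+w,::-1],(400,300),interpolation=cv2.INTER_CUBIC)
cv2.imwrite("pics/c5.png",np.vstack([cv2.resize(w[100:292,:,::-1],(800,300)),np.hstack([f(a,66,160,120,90),f(b,315,160,100,75)])]))
W=cam("wrist",s); print(proj(W,[.529,-.2015,.093]))
go([.529,-.2015,.057],down(np.radians(182)))
```

```text
9.95 [ 0.53036983 -0.19994215  0.2032994 ] 0.08706176891986189
(np.float64(256.3617104614212), np.float64(188.63111534599122))
tool shift units [0.02 0.03 2.93] turn [-0.04 -0.01  0.05]
```

View pics/c5.png

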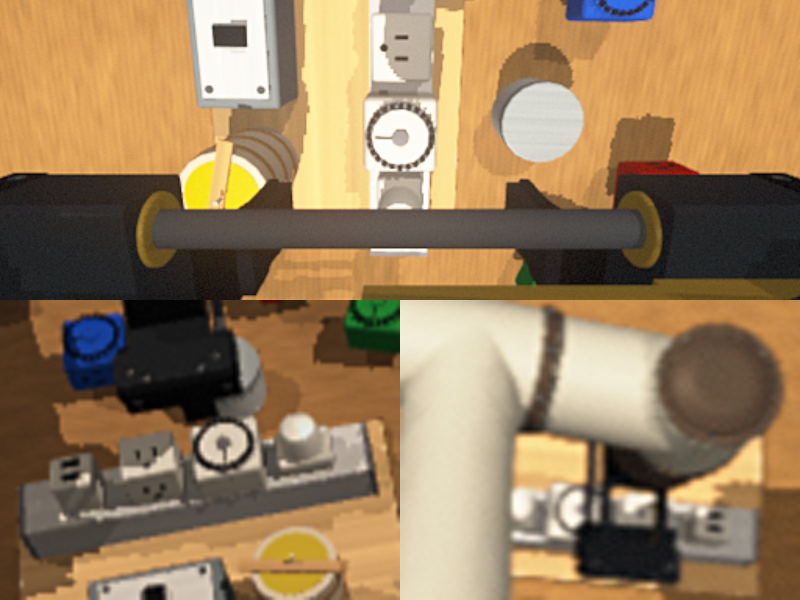

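The dial is at wrist (256,188), within 1 px of the prediction, and the strip is square to the tool. Partly closing and going down.

Request:
move_arm(motion=[{"hand":0.2,"linear":[0.02,0.03,0.6],"twist":[0,0,0.05]},{"hand":0.2,"linear":[0,0,0.7],"twist":[0,0,0]},{"hand":0.2,"linear":[0,0,0.6],"twist":[0,0,0]},{"hand":0.2,"linear":[0,0,0.5],"twist":[0,0,0]},{"hand":0.2,"linear":[0,0,0.3],"twist":[0,0,0]},{"hand":0.2,"linear":[0,0,0.18],"twist":[0,0,0]},{"hand":0.2,"linear":[0,0,0],"twist":[0,0,0]},{"hand":0.2,"linear":[0,0,0],"twist":[0,0,0]}])

```text
t: 11.1
position: [0.5282, -0.2019, 0.0585]
tcp_rot: [-2.259, 2.182, -0.003]
wrist_force: [-0.5, -0.2, -0.5]
width: 0.0697
```

Request:
move_arm(motion=[{"hand":1,"linear":[0,0,0],"twist":[0,0,0]},{"hand":1,"linear":[0,0,0],"twist":[0,0,0]},{"hand":1,"linear":[0,0,0],"twist":[0,0,0]},{"hand":1,"linear":[0,0,0],"twist":[0,0,0]}])

```text
t: 11.6
position: [0.5285, -0.2018, 0.058]
tcp_rot: [-2.259, 2.182, -0.003]
wrist_force: [1.3, -0.3, 1.4]
width: 0.0494
```

Gripped at 49 mm. Pulling straight up.

Request:
move_arm(motion=[{"hand":1,"linear":[0,0,-0.06],"twist":[0,0,0]},{"hand":1,"linear":[0,0,-0.06],"twist":[0,0,0]},{"hand":1,"linear":[0,0,-0.06],"twist":[0,0,0]},{"hand":1,"linear":[0,0,-0.08],"twist":[0,0,0]},{"hand":1,"linear":[0,0,-0.1],"twist":[0,0,0]},{"hand":1,"linear":[0,0,-0.1],"twist":[0,0,0]},{"hand":1,"linear":[0,0,-0.1],"twist":[0,0,0]},{"hand":1,"linear":[0,0,-0.1],"twist":[0,0,0]}])

```text
t: 12.6
position: [0.5267, -0.2018, 0.0908]
tcp_rot: [2.258, -2.183, -0.002]
wrist_force: [0.3, 0.0, -0.5]
width: 0.0496
```

Request:
move_arm(motion=[{"hand":1,"linear":[0,0,-0.3],"twist":[0,0,0]},{"hand":1,"linear":[0,0,-0.6],"twist":[0,0,0]},{"hand":1,"linear":[0,0,-0.8],"twist":[0,0,0]},{"hand":1,"linear":[0,0,-0.8],"twist":[0,0,0]},{"hand":1,"linear":[0,0,-0.3],"twist":[0,0,0]},{"hand":1,"linear":[0,0,0],"twist":[0,0,0]}])

```text
t: 13.35
position: [0.5275, -0.2016, 0.2313]
tcp_rot: [-2.258, 2.182, -0.002]
wrist_force: [-0.5, -0.3, -1.3]
width: 0.05
```

Run:
```python
from h import *
s=observe(); print(s["t"],s["position"],s["width"])
w=read_camera("wrist");a=read_camera("scene")
cv2.imwrite("pics/c6.png",np.hstack([cv2.resize(w[90:290,156:356,::-1],(400,400)),cv2.resize(a[140:250,66:176,::-1],(400,400),interpolation=cv2.INTER_CUBIC)]))
# cabinet frame: bar at stop (.4351,.2561)
ax=np.array([.9967,-.0814]);ay=np.array([.0814,.9967]);fl=np.array([.4351,.2561])+.1475*ax
print("floor centre",fl); t=np.array([.563,.193])-fl; print("tin in drawer",t@ax,t@ay)
W=cam("wrist",s);print("dial expected if held 25mm up", proj(W,s["position"]+np.array([0,0,.0352])))
```

```text
13.35 [ 0.52753745 -0.20159575  0.23134723] 0.05000569784409555
floor centre [0.58211325 0.2440935 ]
tin in drawer -0.014891165374999973 -0.052480709999999986
dial expected if held 25mm up (np.float64(254.3409763221661), np.float64(256.4191463888118))
```

View pics/c6.png

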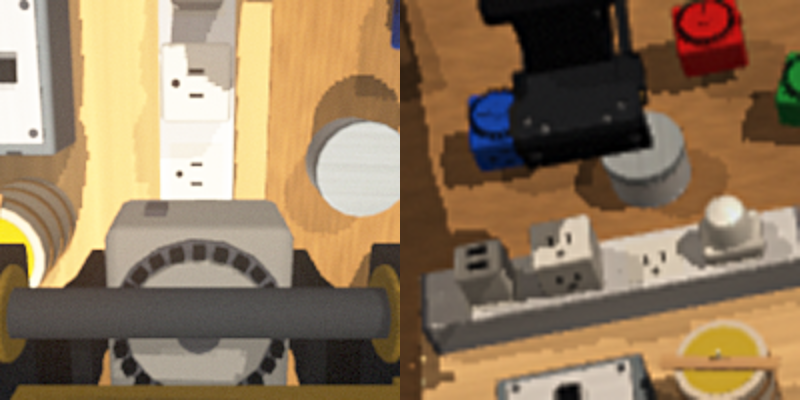

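The timer is held square, its socket is empty and the other three plugs are seated. Carrying it over the left half of the drawer.

Request:
move_arm(motion=[{"hand":1,"linear":[-0.4,-0.05,0],"twist":[0,0,0]},{"hand":1,"linear":[-0.83,-0.1,0],"twist":[0,0,0]},{"hand":1,"linear":[-0.83,-0.1,0],"twist":[0,0,0]},{"hand":1,"linear":[-0.83,-0.1,0],"twist":[0,0,0]},{"hand":1,"linear":[-0.83,-0.1,0],"twist":[0,0,0]},{"hand":1,"linear":[-0.83,-0.1,0],"twist":[0,0,0]},{"hand":1,"linear":[-0.83,-0.1,0],"twist":[0,0,0]},{"hand":1,"linear":[-0.83,-0.1,0],"twist":[0,0,0]}])

```text
t: 14.45
position: [0.5533, 0.112, 0.2292]
tcp_rot: [2.258, -2.181, -0.002]
wrist_force: [0.5, -0.4, -0.6]
width: 0.0498
```

Request:
move_arm(motion=[{"hand":1,"linear":[-0.83,-0.1,0],"twist":[0,0,0]},{"hand":1,"linear":[-0.83,-0.1,0],"twist":[0,0,0]},{"hand":1,"linear":[-0.83,-0.1,0],"twist":[0,0,0]},{"hand":1,"linear":[-0.83,-0.1,0],"twist":[0,0,0]},{"hand":1,"linear":[-0.4,-0.05,0],"twist":[0,0,0.6]},{"hand":1,"linear":[0,0,0],"twist":[0,0,0.5]},{"hand":1,"linear":[0,0,0],"twist":[0,0,0]}])

```text
t: 15.32
position: [0.5693, 0.2974, 0.2289]
tcp_rot: [2.13, -2.306, -0.001]
wrist_force: [-0.2, -0.4, -0.3]
width: 0.0501
```

Run:
```python
from h import *
s=observe(); print(s["t"],s["position"],s["width"])
go([.5713,.2971,.104],down(np.radians(175.35)))
```

```text
15.325 [0.56934147 0.29741266 0.22890581] 0.050146702269199005
tool shift units [-0.   -0.05  2.5 ] turn [ 0.02 -0.02  0.02]
```

Request:
move_arm(motion=[{"hand":1,"linear":[0,-0.05,0.5],"twist":[0,0,0]},{"hand":1,"linear":[0,0,0.6],"twist":[0,0,0]},{"hand":1,"linear":[0,0,0.6],"twist":[0,0,0]},{"hand":1,"linear":[0,0,0.4],"twist":[0,0,0]},{"hand":1,"linear":[0,0,0.2],"twist":[0,0,0]},{"hand":1,"linear":[0,0,0.06],"twist":[0,0,0]},{"hand":1,"linear":[0,0,0],"twist":[0,0,0]}])

```text
t: 16.2
position: [0.5732, 0.2966, 0.1132]
tcp_rot: [-2.129, 2.308, -0.0]
wrist_force: [0.1, 0.6, -0.9]
width: 0.0499
```

Request:
move_arm(motion=[{"hand":1,"linear":[0,0,0.04],"twist":[0,0,0]},{"hand":1,"linear":[0,0,0.04],"twist":[0,0,0]},{"hand":1,"linear":[0,0,0],"twist":[0,0,0]}])

```text
t: 16.58
position: [0.5729, 0.2963, 0.1086]
tcp_rot: [2.13, -2.31, -0.0]
wrist_force: [0.2, 0.2, -0.6]
width: 0.0498
```

Request:
move_arm(motion=[{"hand":1,"linear":[0,0,0.04],"twist":[0,0,0]},{"hand":1,"linear":[0,0,0.04],"twist":[0,0,0]},{"hand":1,"linear":[0,0,0],"twist":[0,0,0]}])

```text
t: 16.95
position: [0.5728, 0.2963, 0.1042]
tcp_rot: [2.129, -2.309, -0.0]
wrist_force: [0.2, -0.5, -0.2]
width: 0.0498
```

Request:
move_arm(motion=[{"hand":1,"linear":[0,0,0.04],"twist":[0,0,0]},{"hand":1,"linear":[0,0,0.03],"twist":[0,0,0]},{"hand":1,"linear":[0,0,0],"twist":[0,0,0]}])

```text
t: 17.32
position: [0.5742, 0.2964, 0.1038]
tcp_rot: [-2.129, 2.306, -0.003]
wrist_force: [-0.2, -2.0, 7.4]
width: 0.05
```

The blades touch the floor (7 N). Letting go and rising.

Request:
move_arm(motion=[{"hand":0.3,"linear":[0,0,-0.02],"twist":[0,0,0]},{"hand":0.15,"linear":[0,0,0],"twist":[0,0,0]},{"hand":0.15,"linear":[0,0,0],"twist":[0,0,0]},{"hand":0.15,"linear":[0,0,0],"twist":[0,0,0]},{"hand":0.15,"linear":[0,0,-0.4],"twist":[0,0,0]},{"hand":0.15,"linear":[0,0,-0.8],"twist":[0,0,0]},{"hand":0.15,"linear":[0,0,-0.8],"twist":[0,0,0]},{"hand":0.15,"linear":[0,0,0],"twist":[0,0,0]}])

```text
t: 18.32
position: [0.5748, 0.2976, 0.2063]
tcp_rot: [-2.125, 2.303, -0.002]
wrist_force: [-0.2, 0.3, -0.5]
width: 0.0738
```

Request:
move_arm(motion=[{"hand":0.65,"linear":[0,0.8,0],"twist":[0,0,0]},{"hand":0.65,"linear":[0,0.8,0],"twist":[0,0,0]},{"hand":0.65,"linear":[0,0.8,0],"twist":[0,0,0]},{"hand":0.65,"linear":[0,0.4,0],"twist":[0,0,0]},{"hand":0.65,"linear":[0,0,0],"twist":[0,0,0]}])

```text
t: 18.95
position: [0.4326, 0.3078, 0.202]
tcp_rot: [2.132, -2.308, 0.0]
wrist_force: [0.6, 0.9, 0.4]
width: 0.0336
```

Run:
```python
from h import *
s=observe(); print(s["t"],s["position"],s["width"])
a=read_camera("scene");b=read_camera("top");w=read_camera("wrist")
cv2.imwrite("pics/w7.png",w[:,:,::-1])
f=lambda im,x,y,w,h:cv2.resize(im[y:y+h,x:x+w,::-1],(400,400),interpolation=cv2.INTER_CUBIC)
cv2.imwrite("pics/c7.png",np.hstack([f(a,255,110,110,110),f(b,190,140,100,100)]))
go([.4351,.2561,.105],down(np.radians(175.35)))
```

```text
18.95 [0.43259673 0.30778996 0.2020267 ] 0.033583110692319
tool shift units [ 1.03 -0.1   1.94] turn [-0. -0. -0.]
```

View pics/c7.png

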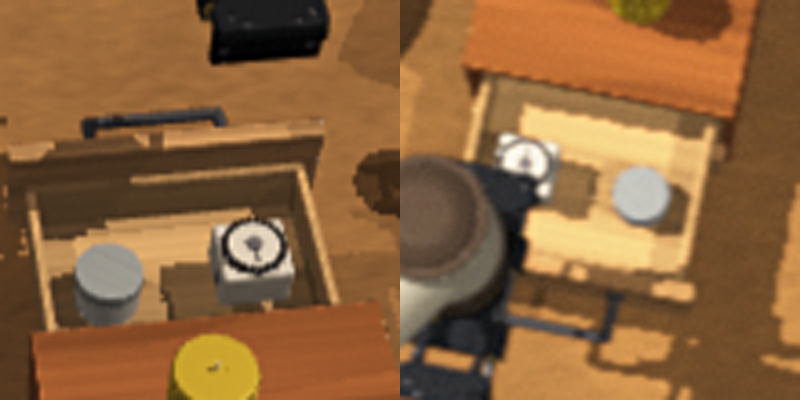

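The timer stands on its blades left of the tin, and the tin is upright. Gripping the handle again to close the drawer gently.

Request:
move_arm(motion=[{"hand":0.65,"linear":[0.5,-0.1,0],"twist":[0,0,0]},{"hand":0.65,"linear":[0.53,0,0],"twist":[0,0,0]},{"hand":0.65,"linear":[0,0,0.5],"twist":[0,0,0]},{"hand":0.65,"linear":[0,0,0.5],"twist":[0,0,0]},{"hand":0.65,"linear":[0,0,0.5],"twist":[0,0,0]},{"hand":0.65,"linear":[0,0,0.4],"twist":[0,0,0]},{"hand":0.65,"linear":[0,0,0],"twist":[0,0,0]}])

```text
t: 19.98
position: [0.4335, 0.2535, 0.1059]
tcp_rot: [2.125, -2.309, 0.0]
wrist_force: [-0.0, -0.2, -0.1]
width: 0.0306
```

Request:
move_arm(motion=[{"hand":1,"linear":[0,0,0],"twist":[0,0,0]},{"hand":1,"linear":[0,0,0],"twist":[0,0,0]},{"hand":1,"linear":[0,0,0],"twist":[0,0,0]},{"hand":1,"linear":[0,0,0],"twist":[0,0,0]}])

```text
t: 20.48
position: [0.4353, 0.2562, 0.1081]
tcp_rot: [-2.129, 2.307, -0.002]
wrist_force: [3.7, -2.1, 2.1]
width: 0.0092
```

Request:
move_arm(motion=[{"hand":1,"linear":[0,-0.03,0],"twist":[0,0,0]},{"hand":1,"linear":[0,-0.06,0],"twist":[0,0,0]},{"hand":1,"linear":[0,-0.1,0],"twist":[0,0,0]},{"hand":1,"linear":[0,-0.13,0],"twist":[0,0,0]},{"hand":1,"linear":[0,-0.15,0],"twist":[0,0,0]},{"hand":1,"linear":[0,-0.15,0],"twist":[0,0,0]},{"hand":1,"linear":[0,-0.15,0],"twist":[0,0,0]},{"hand":1,"linear":[0,-0.15,0],"twist":[0,0,0]}])

```text
t: 21.48
position: [0.48, 0.2526, 0.108]
tcp_rot: [-2.13, 2.309, 0.001]
wrist_force: [-1.0, -0.7, 6.1]
width: 0.0089
```

Request:
move_arm(motion=[{"hand":1,"linear":[0,-0.15,0],"twist":[0,0,0]},{"hand":1,"linear":[0,-0.15,0],"twist":[0,0,0]},{"hand":1,"linear":[0,-0.15,0],"twist":[0,0,0]},{"hand":1,"linear":[0,-0.15,0],"twist":[0,0,0]},{"hand":1,"linear":[0,-0.15,0],"twist":[0,0,0]},{"hand":1,"linear":[0,-0.15,0],"twist":[0,0,0]},{"hand":1,"linear":[0,-0.15,0],"twist":[0,0,0]},{"hand":1,"linear":[0,-0.15,0],"twist":[0,0,0]}])

```text
t: 22.48
position: [0.5398, 0.2478, 0.108]
tcp_rot: [-2.13, 2.309, 0.001]
wrist_force: [-2.1, -0.0, 5.0]
width: 0.0087
```

Request:
move_arm(motion=[{"hand":1,"linear":[0,-0.15,0],"twist":[0,0,0]},{"hand":1,"linear":[0,-0.15,0],"twist":[0,0,0]},{"hand":1,"linear":[0,-0.15,0],"twist":[0,0,0]},{"hand":1,"linear":[0,-0.12,0],"twist":[0,0,0]},{"hand":1,"linear":[0,-0.08,0],"twist":[0,0,0]},{"hand":1,"linear":[0,-0.05,0],"twist":[0,0,0]},{"hand":1,"linear":[0,0,0],"twist":[0,0,0]}])

```text
t: 23.35
position: [0.5751, 0.245, 0.108]
tcp_rot: [-2.129, 2.308, -0.0]
wrist_force: [0.3, -0.5, 6.0]
width: 0.0089
```

Request:
move_arm(motion=[{"hand":1,"linear":[0,-0.06,0],"twist":[0,0,0]},{"hand":1,"linear":[0,-0.06,0],"twist":[0,0,0]},{"hand":1,"linear":[0,-0.06,0],"twist":[0,0,0]},{"hand":1,"linear":[0,-0.04,0],"twist":[0,0,0]},{"hand":1,"linear":[0,0,0],"twist":[0,0,0]}])

```text
t: 23.98
position: [0.5849, 0.2442, 0.1081]
tcp_rot: [2.13, -2.309, -0.002]
wrist_force: [-4.0, 0.2, 7.0]
width: 0.0087
```

Request:
move_arm(motion=[{"hand":1,"linear":[0,-0.06,0],"twist":[0,0,0]},{"hand":1,"linear":[0,-0.06,0],"twist":[0,0,0]},{"hand":1,"linear":[0,0,0],"twist":[0,0,0]}])

```text
t: 24.35
position: [0.5849, 0.2441, 0.108]
tcp_rot: [2.123, -2.302, -0.012]
wrist_force: [-19.3, 6.1, 16.4]
width: 0.009
```

Shut against the end (19 N, no more travel). Letting go and retreating upward.

Request:
move_arm(motion=[{"hand":1,"linear":[0,0.08,0],"twist":[0,0,0]},{"hand":0.65,"linear":[0,0,0],"twist":[0,0,0]},{"hand":0.65,"linear":[0,0,0],"twist":[0,0,0]},{"hand":0.65,"linear":[0,0,0],"twist":[0,0,0]},{"hand":0.65,"linear":[0,0,-0.4],"twist":[0,0,0]},{"hand":0.65,"linear":[0,0,-0.8],"twist":[0,0,0]},{"hand":0.65,"linear":[0,0,-0.8],"twist":[0,0,0]},{"hand":0.65,"linear":[0,0.8,0],"twist":[0,0,0]}])

```text
t: 25.35
position: [0.551, 0.2477, 0.2101]
tcp_rot: [-2.122, 2.306, -0.003]
wrist_force: [-0.9, 0.8, -0.2]
width: 0.0305
```

Request:
move_arm(motion=[{"hand":0.65,"linear":[0,0.8,0],"twist":[0,0,0]},{"hand":0.65,"linear":[0,0.8,0],"twist":[0,0,0]},{"hand":0.65,"linear":[0,0.5,0],"twist":[0,0,0]},{"hand":0.65,"linear":[0,0,0],"twist":[0,0,0]}])

```text
t: 25.85
position: [0.4421, 0.2552, 0.2073]
tcp_rot: [-2.131, 2.308, 0.0]
wrist_force: [0.8, 0.0, -0.0]
width: 0.0307
```

Run:
```python
from h import *
s=observe(); print(s["t"],s["position"],s["wrist_force"])
a=read_camera("scene");b=read_camera("top")
cv2.imwrite("pics/s8.png",a[:,:,::-1]);cv2.imwrite("pics/t8.png",b[:,:,::-1])
f=lambda im,x,y,w,h:cv2.resize(im[y:y+h,x:x+w,::-1],(400,300),interpolation=cv2.INTER_CUBIC)
cv2.imwrite("pics/c8.png",np.vstack([np.hstack([f(a,255,170,132,99),f(b,195,115,100,75)]),np.hstack([f(a,66,175,120,90),f(b,315,160,100,75)])]))
```

```text
25.85 [0.4421487  0.25516633 0.20728582] [ 0.7696651   0.01937915 -0.00506501]
```

View pics/c8.png

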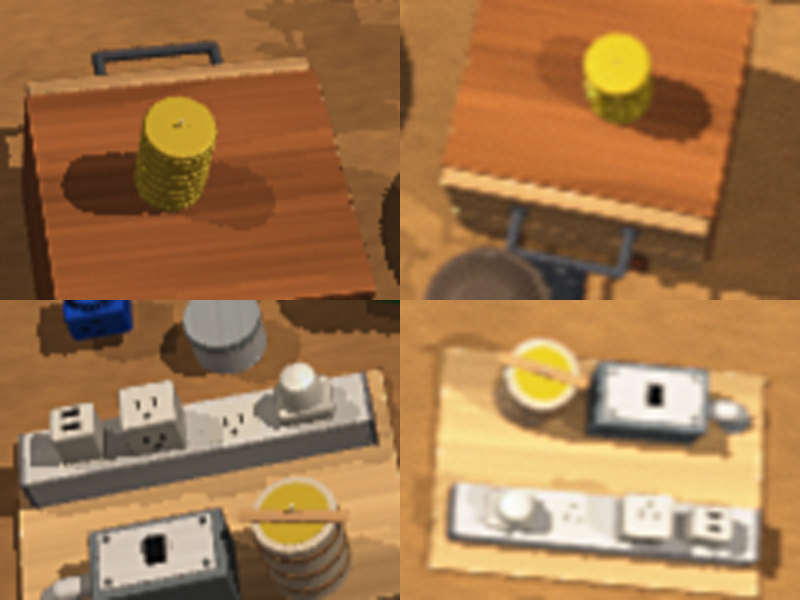

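```bash
python3 -c "
from plant import *
print(job_done())"
```

```text
the job is handed in; nothing more can be done
None
```

The timer is in the upper drawer beside the tin, the drawer is shut, and I handed the job in at about 26 s of the 72 s allowed.

- **Drawer opened:** I pulled it by its handle until it stopped, with 23 N on the wrist.
- **Timer unplugged and placed:** I pulled it straight up and set it on its blades to the left of the tin, letting go only after it touched the floor at 7 N. The camera then showed it standing, with the tin upright.
- **Drawer shut:** I pushed it closed slowly by the handle. It stopped with 19 N of push and no further movement. Handle travel between the two stops was 0.150 m, which matches the stated stroke.
- **Last pictures:** the drawer is flush, the other three plugs are seated, the socket is empty, and the candle, mould and candle tin are where they started. The arm is clear of everything.

The inside of the drawer can't be seen once it is shut, so I did not check the timer and tin after closing. The pillar was not in the last close-ups. No check failed. The only disagreements were 1–3 mm between camera views, and one rough strip-edge reading about 2° off the others, which I did not use.

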